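# Load staples into a carton stapler's magazine

## Robot

A 6-joint arm with a two-finger parallel gripper is mounted at the origin on the work surface. World frame = base frame: x ahead of the robot, y to its left, z up, the work surface at z = 0. Lengths are in m, angles in rad, forces in N, time in s.
With the tool pointing down it reaches from about 0.275 to 0.85 m from the base axis. Payload 19 kg.
Tool frame: the origin (TCP) lies on the centre line of the jaws, within the pads' length; the fingertips stand 17 mm ahead of it and the grasp point (between the pads) lies 2 mm behind it (manip.tip_extent is the x of the fingertips in the tool frame, in m); x points along the fingers, y is the direction in which the jaws open and shut, and the axes are right-handed (so a half turn about x gives the same grasp; the last joint's range is limited). The gripper opens to 85 mm and grips with 20 to 120 N. Pads are 22 mm wide; open, the fingers measure 114 mm over their backs; the gripper's body (76 mm by 85 mm) begins 54 mm behind the grasp point. The pads swing forward as they close: fully open they stand 13 mm farther back than shut.
Start: joints at [-1.334, 0.15, 1.437, -0, 1.554, -0.134], TCP at [0.208, -0.536, 0.248] pointing down, gripper open.
Joint ranges: [-2.8, 2.8], [-0.68, 2.1], [0.12, 2.68], [-1.39, 4.53], [0.16, 2.79], [-2.81, 2.81]. Speed limits (rad/s): [1.89, 1.89, 2.22, 3.01, 3.01, 3.01].

## Interface

Orientations are given as a rotation vector (axis times angle).
In Python, from cell import manip gives the robot as it stands. The module is installed in compiled form; this text tells all that it offers.
- The arm moves only by the tool servo_tool, never from a script. Its arguments are lists of equal length, an entry for each row: "hand": the gripper's target within -1 to 1 (shut at 1, half-way at 0, fully open at -1); "linear": the shift along the tool's x, y, z in m, a list of three; "turn": the turn, a rotation vector about the tool's x, y, z in degrees, a list of three. In form: {"hand": [hand, ...], "linear": [[tx, ty, tz], ...], "turn": [[wx, wy, wz], ...]}. A call has 1 to 5 rows; each row is the pose to reach, as a shift and turn from the pose commanded when the call began, along the tool's axes at that moment; what a row does not reach only later rows make up. A row lasts 1/10 s, in which the tool goes at most 50 mm and 8.59 degrees, less where a joint would pass 70% of its speed; a pose out of reach is approached as far as the arm can. A call with a gripper value outside its range is refused whole. The fingers move at their own pace and stop on an object; the grip force is fixed at half the most. Time passes only in rows, so rows that repeat a pose let the fingers close. It gives the time, the measured TCP pose, the force and the opening at its end, in the units of the state.
- manip.read_state(): the state, without advancing time (a new reading comes with each control period).
- manip.camera(name): name is "scene" or "top" or "wrist"; returns a dict with "pixels" (400x640x3 uint8, red, green, blue), "depth" (400x640 float32, m along the optical axis (not along the pixel's ray), 0 where there is no reading), "camera_matrix" (3x3 intrinsics, pixels), "k1" (the pictures are not rectified: a ray, as slopes to the right and down, at radius r is drawn at 1 + k1 r^2 times it, then the intrinsics apply), "rvec" (rotation vector, rad) and "tvec" (3), from world to camera coordinates, as OpenCV has them. Camera axes: x right, y down, z forward; pixel columns grow to the right and rows downward; lengths in m; the calibration is good to about 2 mm. A picture is of the moment at which its call begins.
- manip.hand_in(): hands the job in, once; it reports no verdict.
The state is a dict: "time_s": time; "joints": joint angles; "joint_velocities": joint speeds; "effort": joint torques, N m; "position": TCP position; "ee_rot": TCP orientation; "wrist_force": force on the tool from outside, world axes, zero at the start; "torque": the same for the moment, N m; "gripper_width": finger opening in m.
Only numpy, scipy, OpenCV 4.12 (cv2) and the standard library are available. Lean on these libraries where they do the work, as an engineer would, in place of code of your own. Each camera call takes 0.05 s, during which the arm holds its last target. There are 200 camera calls.

## Task

Load the carton stapler: lay the full-length copper-coloured staple strip, legs down as it lies, into the channel of the pulled-out magazine rail. Then push the rail fully home by its red end plate, so that the strip presses the spring follower back, and let go. Leave the silver strip and the short copper remnant where they lie.

Things in the scene. Friction and masses are not known exactly. Their poses are not given: they have to be found in the camera images.
- copper_strip: The strip to load: a full strip of copper-coloured carton staples, a rigid inverted-U bar 35 mm wide (its x), 110 mm long (its y), 24 mm high, 80 g, lying legs down on the bench. Origin: centre of its underside; z up. Either end may lead. Grip it from above at mid-length across its width, by its upper 12 mm or so: the fingers then clear the channel's low middle walls.
- steel_strip: A silver-coloured strip of the wrong staples, same size and shape as the copper one: leave it where it lies. Origin: centre of its underside, y along its length.
- short_strip: A used remnant of copper-coloured strip, 35 mm wide, only 45 mm long (its y), 24 mm high: leave it where it lies. Origin: centre of its underside.
- magazine: The blue stapler magazine, fixed to the bench on a dark base plate. Its +y is the way the rail is pushed shut; z up. Origin: on the bench, on the channel's centre line, 125 mm ahead of the pulled-out end plate's inner face. Base plate 90 mm wide, 10 mm thick, y = -150 to 200 mm; blue cheeks at x = +-36 to 41 mm, 42 mm high, from y = 15 mm; driver head at y = 120 to 200 mm, 134 mm high.
- channel (a point): Centre of the rail's channel floor, 15 mm above the bench; axes as the magazine's; moves with the rail. Lay the strip's underside here, lengthwise along y. The channel is 145 mm long and 44 mm wide; walls 6 mm high along the middle 75 mm (room for fingers), flared guides at both ends, widening to 60 mm at 19 mm above the floor. The +y end is open, the red plate closes the -y end.
- end_plate (a point): Centre of the outer (-y) face of the rail's upright red end plate, 37 mm above the bench; moves with the rail. The plate is 60 mm wide, 8 mm thick, 12 to 62 mm above the bench. Push here along the magazine's +y.
- rail (a joint): How far the rail is pushed in, m: 0 = fully pulled out, 0.125 = fully home (it stops there). Starts between 0 and 0.02. It slides with about 5 N of friction and stays where it is left; with the strip and spring, closing takes about 8 to 10 N.
- follower (a joint): How far the yellow spring follower is pushed back, m: 0 at rest (its face at magazine y = 85 mm), growing along +y to at most 0.045. Its spring pushes back with 1.2 N at rest and 2.7 N at 0.025, the value when the full strip is home against the end plate.
There are look-alikes about, which are no part of the job. There is more than one size of the copper_strip; the one meant has the size given above.

How it is judged:
On the way, in this order (a step that is already met when the one before it is completed fails the run):
1. the full copper strip lies flat in the channel while the rail is still pulled out (x of copper_strip in the frame of magazine between -0.012 and 0.012 m and z of copper_strip in the frame of magazine between 0.011 and 0.02 m and angle between the y axis of copper_strip and the y axis of magazine, either way round below 0.17 rad and angle between copper_strip's own z axis and vertical below 0.17 rad and y of copper_strip in the frame of magazine between -0.09 and 0.02 m and value of joint rail below 0.06 m), for 0.2 s.
2. the rail is pushed home with the strip pressing the follower back (value of joint rail above 0.115 m and value of joint follower above 0.012 m), for 0.2 s.
At the end, for the whole second after the job is handed in: The full copper strip rests flat in the channel (within 12 mm of its centre line, 10 degrees of its direction and of level), the rail is home to within 10 mm and the follower pushed back over 12 mm. The silver strip and the remnant were never moved more than 30 mm (all of step 2 and x of copper_strip in the frame of magazine between -0.012 and 0.012 m and z of copper_strip in the frame of magazine between 0.011 and 0.02 m and angle between the y axis of copper_strip and the y axis of magazine, either way round below 0.17 rad and angle between copper_strip's own z axis and vertical below 0.17 rad and y of copper_strip in the frame of magazine between 0.035 and 0.08 m and linear speed of copper_strip below 0.02 m/s); the robot touches nothing.
It fails at once if the silver strip is moved by more than 30 mm (distance of steel_strip from where it was at the start of the episode above 0.03 m).
It fails at once if the short remnant is moved by more than 30 mm (distance of short_strip from where it was at the start of the episode above 0.03 m).
It also fails if it takes over 48 s, if anything falls off the work surface, if the arm or the gripper's body presses on something with over 40 N, if the wrist force passes 120 N, or if a joint passes its speed limit or range.

## Working session

There is one attempt and no reset: what is moved stays moved. The work goes in short steps, Python scripts to look and compute and a tool call to move; the robot and the scene stay as the last step left them, time stands still between calls to the robot, and variables do not carry over. Pictures are saved under pics/ and viewed, about 8 in all and at most 12, crops included, and the job is handed in when it is done.

Besides the shell and the picture viewer there is one more tool, called after "Call:" as name(argument=value, ...) on one line, values as JSON. servo_tool: Moves the arm, as the interface text tells. Its arguments: {"type":"object","properties":{"hand":{"type":"array","items":{"type":"number"}},"linear":{"type":"array","items":{"type":"array","items":{"type":"number"}}},"turn":{"type":"array","items":{"type":"array","items":{"type":"number"}}}},"required":["hand","linear","turn"]}

```bash
mkdir -p pics; cat > h.py <<'E'
import numpy as np, cv2
from cell import manip
from scipy.spatial.transform import Rotation as R
def cloud(c):
    K=c["camera_matrix"];h,w=c["depth"].shape
    v,u=np.mgrid[:h,:w]
    k=float(c["k1"])
    p=cv2.undistortPoints(np.stack([u,v],-1).reshape(-1,1,2).astype(np.float64),K,np.array([k,0,0,0.])).reshape(h,w,2)
    d=c["depth"]
    P=np.dstack([p[...,0]*d,p[...,1]*d,d])
    Rm=cv2.Rodrigues(np.array(c["rvec"],float))[0]
    W=(P-np.array(c["tvec"]).ravel())@Rm
    W[d==0]=np.nan
    return W
def snap(n,f):
    c=manip.camera(n);cv2.imwrite(f,c["pixels"][...,::-1]);return c,cloud(c)
E
python3 - <<'E'
from h import *
for n in("scene","top"):
    c,W=snap(n,f"pics/{n}0.png"); np.savez(f"{n}0.npz",W=W,p=c["pixels"])
    print(n,-cv2.Rodrigues(np.array(c["rvec"],float))[0].T@np.array(c["tvec"]).ravel(),c["k1"])
s=manip.read_state();print(s);print(R.from_rotvec(s["ee_rot"]).as_matrix().round(3),manip.tip_extent)
E
```

```text
scene [ 1.16114002 -0.36273729  0.64514631] -0.09370649430296756
top [ 0.42524766 -0.00600293  0.9182722 ] -0.11383820389100523
{'time_s': 0.1, 'joints': array([-1.33400376e+00,  1.50929146e-01,  1.43794846e+00,  3.26807509e-06,
        1.55383381e+00, -1.34032976e-01]), 'joint_velocities': array([-3.78545246e-04, -6.32822704e-04, -3.81425531e-03, -1.33803231e-03,
        8.47872165e-05, -8.25908044e-04]), 'effort': array([ 1.53248006e-03, -7.14383626e+01, -5.71795571e+01, -4.21475816e-04,
        7.31578708e-03,  8.37617813e-05]), 'position': array([ 0.20828627, -0.53572327,  0.24774895]), 'ee_rot': array([ 2.01928075,  0.37990894, -2.0193921 ]), 'wrist_force': array([-0.60630462, -0.87649196,  0.01925307]), 'torque': array([-0.0147234 ,  0.00465939, -0.00745934]), 'gripper_width': 0.0849630176428322}
[[-0.     0.362 -0.932]
 [ 0.001 -0.932 -0.362]
 [-1.    -0.001 -0.   ]] 0.017
```

View pics/top0.png

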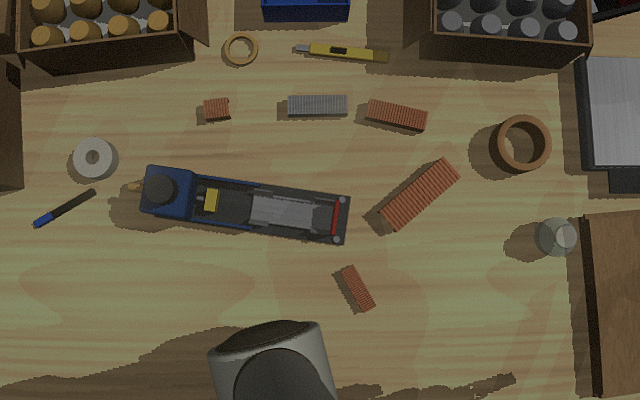

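View pics/scene0.png

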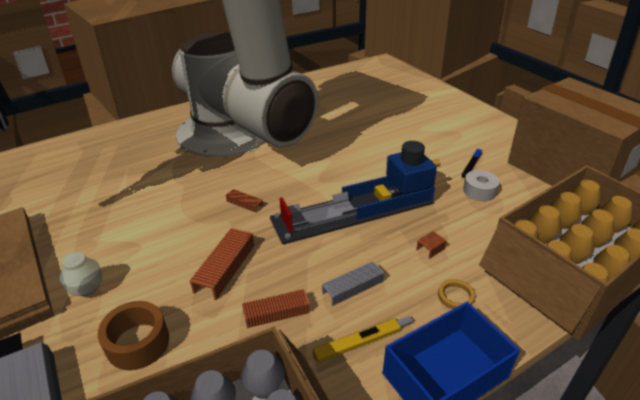

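The top view shows four copper pieces, at (397,115), (420,193), (357,288) and (216,109). The silver strip is at (317,105). The magazine runs from (150,190) to (340,220), with its red plate at (336,220). Next I measure sizes.

```bash
python3 - <<'E'
from h import *
d=np.load("top0.npz");W=d["W"];p=d["p"]
def comp(name,mask,zlo,zhi,seeds):
    m=(mask&(W[...,2]>zlo)&(W[...,2]<zhi)).astype(np.uint8)
    n,l,st,ce=cv2.connectedComponentsWithStats(m)
    for i in range(1,n):
        if st[i,4]<60: continue
        if not any(np.hypot(*(ce[i]-s))<25 for s in seeds): continue
        P=W[l==i]; r=cv2.minAreaRect((P[:,:2]*1000).astype(np.float32))
        b=cv2.boxPoints(r)
        e=[b[1]-b[0],b[2]-b[1]];L=max(e,key=np.linalg.norm)
        print(name,ce[i].round(),"n",st[i,4],"c",np.round(r[0],1),"size",np.round(r[1],1),"dir",round(np.degrees(np.arctan2(L[1],L[0])),1),"z50,95",np.nanpercentile(P[:,2],[5,50,95]).round(4))
a=np.ones(W.shape[:2],bool)
comp("strip",a,.012,.05,[(397,115),(420,193),(357,288),(216,109),(317,105)])
hsv=cv2.cvtColor(p,cv2.COLOR_RGB2HSV);H,S,V=[hsv[...,i].astype(int) for i in range(3)]
red=((H<5)|(H>174))&(S>150)&(V>60)
comp("red",red,.03,.08,[(336,220)])
comp("yellow",(H>22)&(H<33)&(S>150),.0,.2,[(210,200)])
comp("mag",a,.006,.2,[(240,210)])
blue=(H>100)&(H<125)&(S>120)
comp("head",blue|a,.12,.15,[(165,190)])
comp("blue",blue,.035,.05,[(250,210)])
# base plate / blue cheeks
for q in [(336,220),(300,210),(280,210),(345,200),(245,212),(210,200),(180,195),(275,190),(420,193),(330,215),(600,180)]:
    print(q,W[q[1],q[0]].round(4),p[q[1],q[0]])
cv2.imwrite("pics/mag.png",cv2.resize(p[150:260,120:370,::-1],None,fx=3.2,fy=3.2,interpolation=cv2.INTER_CUBIC))
E
```

```text
strip [317. 105.] n 1217 c [675.2 -20.3] size [107.8  37.2] dir 89.7 z50,95 [0.0198 0.0241 0.0267]
strip [216. 108.] n 496 c [672.1 166. ] size [36.6 45.8] dir -83.8 z50,95 [0.0181 0.0241 0.0266]
strip [396. 114.] n 1260 c [ 656.6 -164.4] size [111.   37.3] dir 76.9 z50,95 [0.0187 0.0242 0.0268]
strip [419. 194.] n 2361 c [ 508.4 -200.4] size [ 49.8 154.6] dir -51.0 z50,95 [0.0305 0.0335 0.0361]
strip [358. 289.] n 726 c [342.  -87.7] size [85.4 27. ] dir 28.6 z50,95 [0.0158 0.0182 0.0209]
red [335. 217.] n 121 c [468. -47.] size [ 6.7 58.8] dir -9.1 z50,95 [0.0593 0.0622 0.0646]
yellow [210. 199.] n 179 c [502.3 170.4] size [20.6 39.3] dir -8.9 z50,95 [0.034  0.0379 0.0406]
mag [243. 205.] n 10350 c [493.5 115.9] size [380.7  90. ] dir 80.9 z50,95 [0.0082 0.0153 0.1328]
head [160. 189.] n 744 c [512.4 234. ] size [47.3 47.1] dir 59.1 z50,95 [0.1274 0.1337 0.1359]
(336, 220) [ 0.4628 -0.0487  0.0615] [104  41  35]
(300, 210) [0.4836 0.0134 0.0153] [94 94 93]
(280, 210) [0.4841 0.0494 0.0147] [102 102  99]
(345, 200) [ 0.5008 -0.0678  0.0137] [79 78 75]
(245, 212) [0.4814 0.1129 0.011 ] [49 50 46]
(210, 200) [0.5015 0.171  0.0388] [128 117  53]
(180, 195) [0.505  0.2086 0.0998] [36 52 80]
(275, 190) [0.5209 0.0586 0.009 ] [55 53 48]
(420, 193) [ 0.5099 -0.1999  0.0351] [87 58 39]
(330, 215) [ 0.4741 -0.0404  0.0136] [65 65 64]
(600, 180) [ 0.5341 -0.5593  0.0037] [82 67 48]
```

View pics/mag.png

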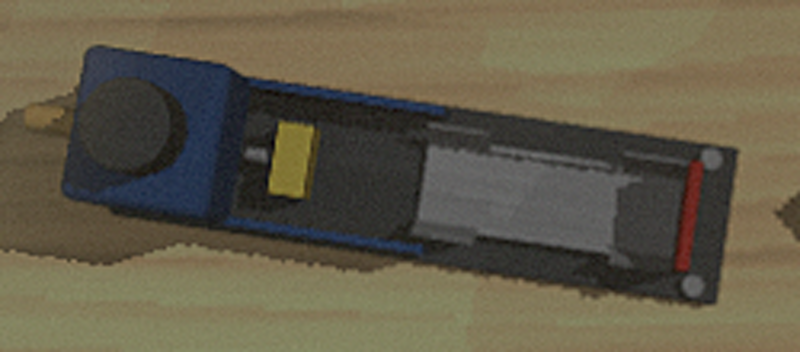

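The full copper strip is at (0.657, -0.164): 111×37 mm, height 24 mm, long axis at 76.9°. The other copper pieces measure 155×50, 85×27 and 46×37 mm. The magazine's axis is at 81°, with its origin near (0.487, 0.076). Two checks agree with that: the follower face comes out at y = 85 mm, and the plate gives rail ≈ 4 mm.

Call:
servo_tool(hand=[-0.3, -0.3, -0.3, -0.3, -0.3], linear=[[0, -0.016, -0.047], [0, -0.032, -0.095], [0, -0.047, -0.142], [0, -0.063, -0.19], [0, -0.079, -0.237]], turn=[[-8, 0, 0], [-16, 0, 0], [-24, 0, 0], [-32, 0, 0], [-40, 0, 0]])

```text
time_s: 0.6
position: [0.4016, -0.3749, 0.2481]
ee_rot: [1.565, 0.932, -1.565]
wrist_force: [0.6, -0.7, 0.5]
gripper_width: 0.0555
```

```bash
cat >> h.py <<'E'
def go(x,y,z,jaw_deg):
    """tool-frame shift/turn from now to a tool-down pose with the jaw axis at jaw_deg"""
    s=manip.read_state();Rc=R.from_rotvec(s["ee_rot"]);a=np.radians(jaw_deg)
    yt=np.array([np.cos(a),np.sin(a),0]);xt=np.array([0,0,-1.]);Rt=R.from_matrix(np.c_[xt,yt,np.cross(xt,yt)])
    print("t",round(s["time_s"],2),"pos",s["position"].round(4),"F",s["wrist_force"].round(1),"w",round(s["gripper_width"],4))
    print("lin",Rc.inv().apply(np.array([x,y,z])-s["position"]).round(4),"turn",np.degrees((Rc.inv()*Rt).as_rotvec()).round(2))
E
python3 - <<'E'
from h import *
go(.6566,-.1644,.12,-13.1)
W=np.load("top0.npz")["W"].reshape(-1,3)
for r in(.07,.1,.13):
    P=W[np.hypot(W[:,0]-.6566,W[:,1]+.1644)<r]; print(r,P[:,2].max(),P[P[:,2].argmax()])
E
```

```text
t 0.6 pos [ 0.4016 -0.3749  0.2481] F [ 0.6 -0.7  0.5] w 0.0555
lin [ 0.1282  0.124  -0.3065] turn [-1.534e+01 -1.000e-02  1.000e-02]
0.07 0.029565285114184083 [ 0.64731079 -0.1401526   0.02956529]
0.1 0.029565285114184083 [ 0.64731079 -0.1401526   0.02956529]
0.13 0.1226010954976879 [ 0.76960415 -0.22167457  0.1226011 ]
```

Call:
servo_tool(hand=[-0.3, -0.3, -0.3, -0.3, -0.3], linear=[[0.0, 0.018, -0.045], [0.01, 0.036, -0.09], [0.025, 0.054, -0.133], [0.04, 0.071, -0.177], [0.055, 0.089, -0.22]], turn=[[-3, 0, 0], [-6, 0, 0], [-9, 0, 0], [-12, 0, 0], [-15.3, 0, 0]])

```text
time_s: 1.1
position: [0.5854, -0.2248, 0.1925]
ee_rot: [1.378, 1.09, -1.379]
wrist_force: [0.6, -0.7, 0.1]
gripper_width: 0.0557
```

```bash
python3 -c "
from h import *
go(.6566,-.1644,.12,-13.1)"
```

```text
t 1.1 pos [ 0.5854 -0.2248  0.1925] F [ 0.6 -0.7  0.1] w 0.0557
lin [ 0.0725  0.0553 -0.0752] turn [-0.22 -0.01  0.02]
```

Call:
servo_tool(hand=[-0.3, -0.3, -0.3, -0.3, -0.3], linear=[[0.01, 0.02, -0.028], [0.03, 0.04, -0.055], [0.05, 0.055, -0.075], [0.0725, 0.0553, -0.0752], [0.0725, 0.0553, -0.0752]], turn=[[0, 0, 0], [0, 0, 0], [-0.2, 0, 0], [-0.2, 0, 0], [-0.2, 0, 0]])

```text
time_s: 1.6
position: [0.6545, -0.1651, 0.1169]
ee_rot: [1.375, 1.097, -1.381]
wrist_force: [-1.1, -0.3, 0.5]
gripper_width: 0.0558
```

```bash
python3 -c "
from h import *
c,W=snap('wrist','pics/w1.png')
m=((W[...,2]>.015)&(W[...,2]<.03)&(np.hypot(W[...,0]-.6566,W[...,1]+.1644)<.09)&(W[...,1]<-.09)).astype(np.uint8)
n,l,st,ce=cv2.connectedComponentsWithStats(m);i=1+st[1:,4].argmax();P=W[l==i]
print(st[i],cv2.minAreaRect((P[:,:2]*1000).astype(np.float32)),np.percentile(P[:,2],50))
go(.6566,-.1644,.029,-13.1)"
```

```text
[ 300  131   51  143 6733] ((655.9135131835938, -166.11471557617188), (110.17720794677734, 35.62199401855469), 76.44266510009766) 0.023822720717853647
t 1.65 pos [ 0.6549 -0.1658  0.1193] F [-0.3 -0.2  0.6] w 0.0554
lin [ 0.0903  0.0017 -0.0018] turn [-0.13 -0.02  0.19]
```

View pics/w1.png

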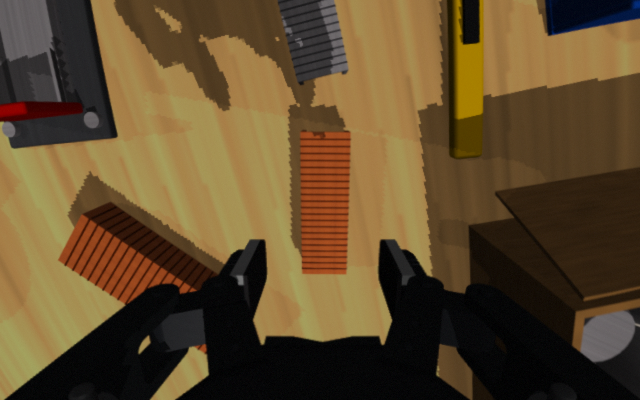

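The wrist view shows the full strip centred between the open fingers at (325,200). It measures 110.2×35.6 mm at (0.656, -0.166), within 2 mm of the top camera. Descend and grip.

Call:
servo_tool(hand=[-0.3, -0.3, -0.3, -0.3, -0.3], linear=[[0.03, 0.001, -0.001], [0.06, 0.001, -0.001], [0.08, 0.001, -0.001], [0.09, 0.001, -0.001], [0.09, 0.001, -0.001]], turn=[[0, 0, 0], [0, 0, 0], [0, 0, 0], [0, 0, 0], [0, 0, 0]])

```text
time_s: 2.15
position: [0.6565, -0.1659, 0.0309]
ee_rot: [1.378, 1.091, -1.378]
wrist_force: [0.7, 0.0, 0.5]
gripper_width: 0.0557
```

Call:
servo_tool(hand=[0.3, 0.5, 1, 1, 1], linear=[[0, 0, 0], [0, 0, 0], [0, 0, 0], [0, 0, 0], [0, 0, 0]], turn=[[0, 0, 0], [0, 0, 0], [0, 0, 0], [0, 0, 0], [0, 0, 0]])

```text
time_s: 2.65
position: [0.6576, -0.1659, 0.033]
ee_rot: [1.378, 1.088, -1.376]
wrist_force: [-0.9, -0.1, 7.6]
gripper_width: 0.0332
```

Call:
servo_tool(hand=[1, 1, 1, 1, 1], linear=[[0, 0, 0], [-0.01, 0, 0], [-0.03, 0, 0], [-0.07, 0, 0], [-0.1, 0, 0]], turn=[[0, 0, 0], [0, 0, 0], [0, 0, 0], [0, 0, 0], [0, 0, 0]])

```text
time_s: 3.15
position: [0.657, -0.1656, 0.1343]
ee_rot: [1.378, 1.089, -1.376]
wrist_force: [-0.0, -0.0, -0.5]
gripper_width: 0.0329
```

```bash
python3 -c "
from h import *
c,W=snap('wrist','pics/w2.png')
go(.4795,.0266,.12,-9)"
```

```text
t 3.2 pos [ 0.6586 -0.1661  0.1397] F [ 1.3 -0.6  6.5] w 0.0326
lin [ 0.0177 -0.2186 -0.1465] turn [-4.25  0.07 -0.47]
```

View pics/w2.png

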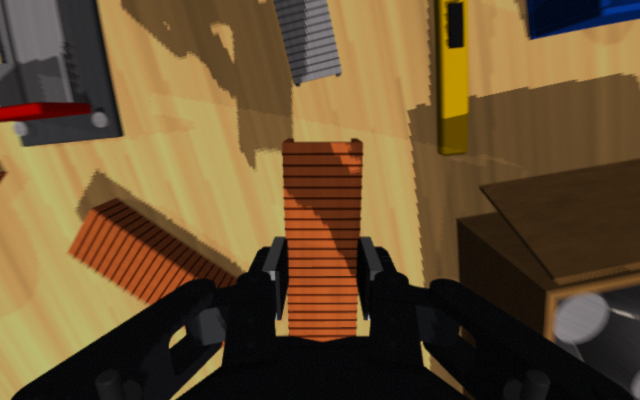

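The strip is held square between the pads, with nothing else disturbed. Carry it to the channel.

Call:
servo_tool(hand=[1, 1, 1, 1, 1], linear=[[0, -0.03, -0.02], [0, -0.066, -0.044], [0, -0.103, -0.069], [0, -0.14, -0.094], [0, -0.178, -0.119]], turn=[[-1, 0, 0], [-2, 0, 0], [-3, 0, 0], [-4.2, 0, 0], [-4.2, 0, 0]])

```text
time_s: 3.7
position: [0.5096, -0.0078, 0.1317]
ee_rot: [1.325, 1.13, -1.323]
wrist_force: [0.3, -0.0, 0.1]
gripper_width: 0.0328
```

Call:
servo_tool(hand=[1, 1, 1, 1, 1], linear=[[0, -0.025, -0.017], [0, -0.04, -0.027], [0, -0.04, -0.027], [0, -0.04, -0.027], [0, -0.04, -0.027]], turn=[[0, 0, 0], [0, 0, 0], [0, 0, 0], [0, 0, 0], [0, 0, 0]])

```text
time_s: 4.2
position: [0.4763, 0.0235, 0.1311]
ee_rot: [1.325, 1.13, -1.325]
wrist_force: [-0.3, 0.6, -1.2]
gripper_width: 0.0329
```

```bash
cat > strip.py <<'E'
from h import *
c,W=snap('wrist','pics/w3.png')
hsv=cv2.cvtColor(c["pixels"],cv2.COLOR_RGB2HSV)
s=manip.read_state();p=s["position"]
m=((hsv[...,0]<14)&(hsv[...,1]>110)&(hsv[...,0]>4)&(np.abs(W[...,2]-(p[2]-.01))<.02)&(np.hypot(W[...,0]-p[0],W[...,1]-p[1])<.08)).astype(np.uint8)
n,l,st,ce=cv2.connectedComponentsWithStats(m);i=1+st[1:,4].argmax();P=W[l==i]
top=P[np.abs(P[:,2]-np.median(P[:,2]))<.006]
A=np.c_[top[:,:2]-p[:2],np.ones(len(top))];co=np.linalg.lstsq(A,top[:,2],rcond=None)[0]
print("comp",st[i],"rect",cv2.minAreaRect((top[:,:2]*1000).astype(np.float32)),"topz at tcp",co[2].round(4),"slopes",co[:2].round(3))
u=np.array([np.cos(np.radians(81)),np.sin(np.radians(81))]);print("along-axis extent rel tcp",np.percentile((top[:,:2]-p[:2])@u,[1,99]).round(4), "lateral",np.percentile((top[:,:2]-p[:2])@[u[1],-u[0]],[1,50,99]).round(4))
E
python3 - <<'E'
from h import *
exec(open("strip.py").read())
go(.4795,.0266,.12,-9)
c2,T=snap("top","pics/t3.png")
E
```

```text
comp [  282   138    81   204 14511] rect ((476.9533386230469, 26.657089233398438), (103.95586395263672, 35.40884017944336), 80.87090301513672) topz at tcp 0.1219 slopes [-0.003 -0.001]
along-axis extent rel tcp [-0.0453  0.0545] lateral [-0.0166  0.0003  0.0174]
t 4.25 pos [0.4762 0.0235 0.1309] F [ 0.9  0.2 -0.2] w 0.033
lin [ 0.0109  0.0027 -0.0036] turn [-0.1 -0.  -0. ]
```

View pics/w3.png

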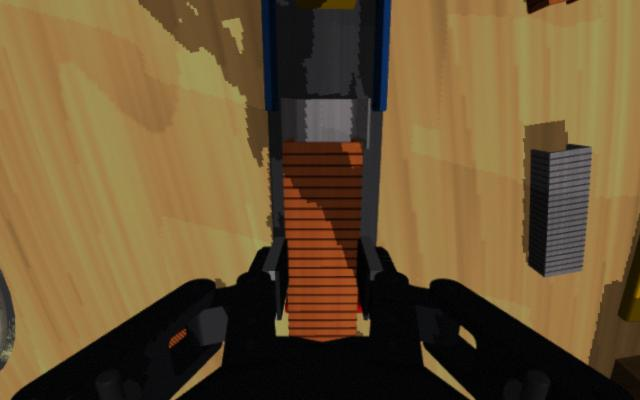

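The strip is level, aligned to the axis within about 0.2°, and centred on the TCP. Its top is 9 mm below the TCP, so it is seated at TCP z ≈ 0.048. Lower it.

Call:
servo_tool(hand=[1, 1, 1, 1, 1], linear=[[0.01, 0.003, -0.0035], [0.03, 0.003, -0.0035], [0.05, 0.003, -0.0035], [0.06, 0.003, -0.0035], [0.06, 0.003, -0.0035]], turn=[[0, 0, 0], [0, 0, 0], [0, 0, 0], [0, 0, 0], [0, 0, 0]])

```text
time_s: 4.8
position: [0.4784, 0.0271, 0.0692]
ee_rot: [1.324, 1.132, -1.327]
wrist_force: [0.7, 0.7, -1.2]
gripper_width: 0.0328
```

Call:
servo_tool(hand=[1, 1, 1, 1, 1], linear=[[0.006, 0, 0], [0.012, 0, 0], [0.017, 0, 0], [0.021, 0, 0], [0.021, 0, 0]], turn=[[0, 0, 0], [0, 0, 0], [0, 0, 0], [0, 0, 0], [0, 0, 0]])

```text
time_s: 5.3
position: [0.4788, 0.0271, 0.0494]
ee_rot: [1.324, 1.131, -1.325]
wrist_force: [0.1, 0.4, -0.7]
gripper_width: 0.0328
```

```bash
python3 - <<'E'
from h import *
exec(open("strip.py").read())
go(.4795,.0266,.048,-9)
E
```

```text
comp [  282   138    81   204 14533] rect ((479.41729736328125, 30.094772338867188), (104.46651458740234, 35.437843322753906), 80.81852722167969) topz at tcp 0.0402 slopes [-0.005 -0.   ]
along-axis extent rel tcp [-0.0454  0.0545] lateral [-0.0169  0.0001  0.0171]
t 5.35 pos [0.479  0.0272 0.0497] F [-1.   0.2 -1.6] w 0.0329
lin [0.0017 0.0006 0.0005] turn [-0.05 -0.01  0.02]
```

Call:
servo_tool(hand=[1, 0.2, -0.1, -0.3, -0.3], linear=[[0.0015, 0.0005, 0], [0.0015, 0.0005, 0], [0.0015, 0.0005, 0], [0.0015, 0.0005, 0], [0.0015, 0.0005, 0]], turn=[[0, 0, 0], [0, 0, 0], [0, 0, 0], [0, 0, 0], [0, 0, 0]])

```text
time_s: 5.85
position: [0.4796, 0.027, 0.0485]
ee_rot: [1.325, 1.13, -1.324]
wrist_force: [0.0, -0.5, -0.0]
gripper_width: 0.0554
```

Call:
servo_tool(hand=[-0.3, -0.3, -0.3, -0.3, -0.3], linear=[[-0.005, 0, 0], [-0.02, 0, 0], [-0.05, 0, 0], [-0.08, 0, 0], [-0.1, 0, 0]], turn=[[0, 0, 0], [0, 0, 0], [0, 0, 0], [0, 0, 0], [0, 0, 0]])

```text
time_s: 6.35
position: [0.4799, 0.027, 0.1508]
ee_rot: [1.326, 1.129, -1.323]
wrist_force: [-0.2, -0.3, 0.8]
gripper_width: 0.0557
```

```bash
cat > chk.py <<'E'
from h import *
import sys
c,W=snap('wrist',f'pics/{sys.argv[1]}.png')
O=np.array([.487,.076]);u=np.array([np.cos(np.radians(81)),np.sin(np.radians(81))]);v=np.array([u[1],-u[0]])
hsv=cv2.cvtColor(c["pixels"],cv2.COLOR_RGB2HSV)
X=(W[...,:2]-O)@v;Y=(W[...,:2]-O)@u
m=(hsv[...,1]>100)&(hsv[...,0]>4)&(hsv[...,0]<16)&(np.abs(X)<.04)&(Y>-.13)&(Y<.11)&(W[...,2]>.028)&(W[...,2]<.05)
if m.sum()>50:
    P=W[m];A=np.c_[X[m],Y[m],np.ones(m.sum())];print("strip X",np.percentile(X[m],[1,50,99]).round(4),"Y",np.percentile(Y[m],[1,99]).round(4),"z",np.median(P[:,2]).round(4),"slopes",np.linalg.lstsq(A,P[:,2],rcond=None)[0][:2].round(3),"dir",cv2.minAreaRect((P[:,:2]*1000).astype(np.float32)))
r=((hsv[...,0]<5)|(hsv[...,0]>174))&(hsv[...,1]>130)&(np.abs(X)<.05)&(Y>-.17)&(Y<.03)&(W[...,2]>.055)&(W[...,2]<.07)
if r.sum()>20: print("plate top X",np.percentile(X[r],[1,50,99]).round(4),"Y",np.percentile(Y[r],[1,50,99]).round(4))
E
python3 chk.py w4; python3 - <<'E'
from h import *
u=np.array([np.cos(np.radians(81)),np.sin(np.radians(81))]);q=np.array([.4872,.076])-.165*u;print(q)
go(*q,.15,-9)
E
```

```text
strip X [-0.0164  0.0009  0.018 ] Y [-0.1029  0.0043] z 0.0388 slopes [ 0.001 -0.001] dir ((480.0152587890625, 26.69149398803711), (109.78067016601562, 35.63100051879883), 80.86203002929688)
plate top X [-0.0283 -0.0008  0.0281] Y [-0.1278 -0.1227 -0.1206]
[ 0.46138831 -0.08696858]
t 6.4 pos [0.4809 0.0269 0.1534] F [0.9 0.3 5.9] w 0.0556
lin [ 0.0033 -0.0014  0.1156] turn [-0.05 -0.02 -0.3 ]
```

View pics/w4.png

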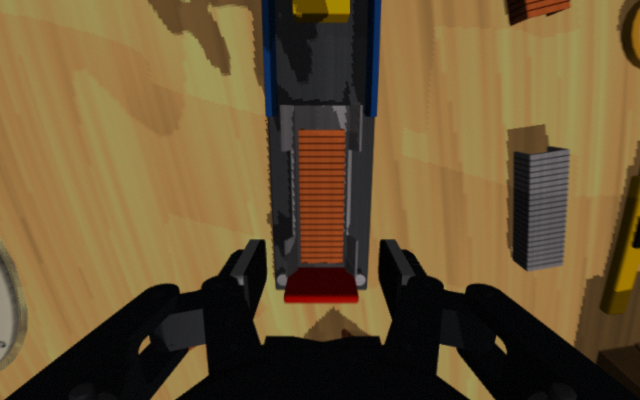

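The strip lies seated in the channel at (323,195) px: top z 38.8 mm, off-centre by 0.9 mm, level. The red plate is at (322,287) px. Next, close the gripper and go behind the plate.

Call:
servo_tool(hand=[1, 1, 1, 1, 1], linear=[[0, -0.001, 0.03], [0, -0.001, 0.07], [0, -0.001, 0.1], [0, -0.001, 0.116], [0, -0.001, 0.116]], turn=[[0, 0, 0], [0, 0, 0], [0, 0, 0], [0, 0, 0], [0, 0, 0]])

```text
time_s: 6.9
position: [0.46, -0.089, 0.1485]
ee_rot: [1.326, 1.129, -1.326]
wrist_force: [0.4, 0.5, -0.4]
gripper_width: 0.0
```

Call:
servo_tool(hand=[1, 1, 1, 1, 1], linear=[[0.03, 0, 0], [0.06, 0, 0], [0.085, 0, 0], [0.1, 0, 0], [0.1, 0, 0]], turn=[[0, 0, 0], [0, 0, 0], [0, 0, 0], [0, 0, 0], [0, 0, 0]])

```text
time_s: 7.4
position: [0.4594, -0.0862, 0.0466]
ee_rot: [1.324, 1.134, -1.326]
wrist_force: [-0.5, -0.2, 0.2]
gripper_width: 0.0002
```

```bash
cat > pos.py <<'E'
from h import *
import sys
u=np.array([np.cos(np.radians(81)),np.sin(np.radians(81))]);v=np.array([u[1],-u[0]])
s=manip.read_state();d=s["position"][:2]-[.487,.076];print("mag X,Y",(d@v).round(4),(d@u).round(4),"F along",(s["wrist_force"][:2]@u).round(1))
q=np.array([.487,.076])+float(sys.argv[1])*u
go(*q,.046,-9)
E
python3 pos.py -.02
```

```text
mag X,Y -0.0019 -0.1646 F along -0.3
t 7.4 pos [ 0.4594 -0.0862  0.0466] F [-0.5 -0.2  0.2] w 0.0002
lin [ 0.0008  0.0018 -0.1446] turn [-0.03 -0.05  0.19]
```

Call:
servo_tool(hand=[1, 1, 1, 1, 1], linear=[[0.001, 0.002, -0.01], [0.001, 0.002, -0.02], [0.001, 0.002, -0.03], [0.001, 0.002, -0.04], [0.001, 0.002, -0.05]], turn=[[0, 0, 0], [0, 0, 0], [0, 0, 0], [0, 0, 0], [0, 0, 0]])

```text
time_s: 7.9
position: [0.4709, -0.0376, 0.0483]
ee_rot: [1.324, 1.128, -1.323]
wrist_force: [1.3, -6.0, 2.7]
gripper_width: 0.0001
```

Call:
servo_tool(hand=[1, 1, 1, 1, 1], linear=[[0, 0, -0.01], [0, 0, -0.02], [0, 0, -0.03], [0, 0, -0.04], [0, 0, -0.05]], turn=[[0, 0, 0], [0, 0, 0], [0, 0, 0], [0, 0, 0], [0, 0, 0]])

```text
time_s: 8.4
position: [0.4788, 0.0118, 0.0483]
ee_rot: [1.325, 1.128, -1.323]
wrist_force: [3.8, -5.9, 0.3]
gripper_width: -0.0002
```

```bash
python3 pos.py -.02; python3 chk.py w5
```

```text
mag X,Y 0.0019 -0.0647 F along -5.2
t 8.4 pos [0.4788 0.0118 0.0483] F [ 3.8 -5.9  0.3] w -0.0002
lin [ 0.0023 -0.002  -0.0447] turn [-0.03  0.04 -0.13]
strip X [-0.0164  0.0007  0.0179] Y [-0.03    0.0454] z 0.0388 slopes [0.    0.001] dir ((491.584228515625, 84.28941345214844), (70.4202880859375, 83.9572982788086), 17.65914535522461)
plate top X [-0.0285  0.0001  0.0288] Y [-0.0543 -0.049  -0.0464]
```

View pics/w5.png

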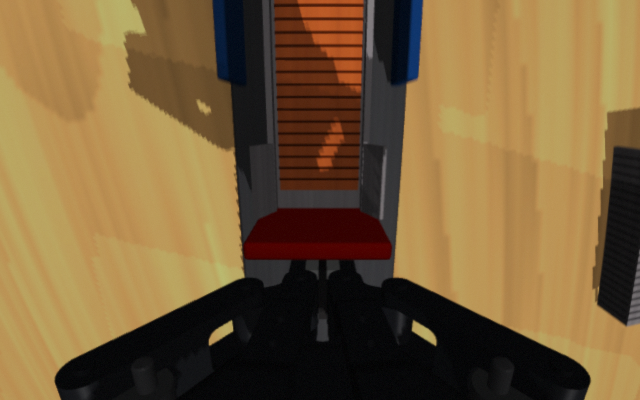

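The push is straight: the plate at (317,235) px is square, and the strip is lying flat in the channel, moving with it. About 47 mm remain.

Call:
servo_tool(hand=[1, 1, 1, 1, 1], linear=[[0, 0, -0.009], [0, -0.001, -0.018], [0, -0.001, -0.027], [0, -0.001, -0.036], [0, -0.001, -0.042]], turn=[[0, 0, 0], [0, 0, 0], [0, 0, 0], [0, 0, 0], [0, 0, 0]])

```text
time_s: 8.95
position: [0.4843, 0.053, 0.0481]
ee_rot: [1.324, 1.128, -1.323]
wrist_force: [2.9, -8.5, 2.0]
gripper_width: 0.0002
```

Call:
servo_tool(hand=[1, 1, 1, 1, 1], linear=[[0, 0, -0.001], [0, 0, -0.002], [0, 0, -0.003], [0, 0, -0.004], [0, 0, -0.004]], turn=[[0, 0, 0], [0, 0, 0], [0, 0, 0], [0, 0, 0], [0, 0, 0]])

```text
time_s: 9.45
position: [0.4849, 0.0567, 0.0482]
ee_rot: [1.325, 1.129, -1.323]
wrist_force: [2.9, -6.9, 2.2]
gripper_width: -0.0
```

```bash
python3 pos.py -.018; python3 chk.py w6
```

```text
mag X,Y 0.001 -0.0194 F along -6.4
t 9.45 pos [0.4849 0.0567 0.0482] F [ 2.9 -6.9  2.2] w -0.0
lin [ 0.0022 -0.001  -0.0014] turn [-0.03  0.03 -0.12]
strip X [-0.0164  0.0008  0.0179] Y [-0.0008  0.0905] z 0.0388 slopes [0.001 0.001] dir ((494.53125, 120.10174560546875), (93.5709457397461, 37.228275299072266), 80.84618377685547)
plate top X [-0.0285  0.0003  0.0289] Y [-0.009  -0.0037 -0.0011]
```

Nearly home. Push the last few millimetres onto the stop.

Call:
servo_tool(hand=[1, 1, 1, 1, 1], linear=[[0, 0, -0.001], [0, 0, -0.002], [0, 0, -0.002], [0, 0, -0.002], [0, 0, -0.002]], turn=[[0, 0, 0], [0, 0, 0], [0, 0, 0], [0, 0, 0], [0, 0, 0]])

```text
time_s: 10.0
position: [0.4852, 0.0585, 0.0482]
ee_rot: [1.325, 1.128, -1.323]
wrist_force: [2.6, -8.5, 2.6]
gripper_width: -0.0001
```

```bash
python3 pos.py -.018
```

```text
mag X,Y 0.001 -0.0176 F along -8.0
t 10.0 pos [0.4852 0.0585 0.0482] F [ 2.6 -8.5  2.6] w -0.0001
lin [ 0.0022 -0.001   0.0004] turn [-0.04  0.04 -0.12]
```

Call:
servo_tool(hand=[1, 1, 1, 1, 1], linear=[[0, 0, -0.001], [0, 0, -0.002], [0, 0, -0.002], [0, 0, -0.002], [0, 0, -0.002]], turn=[[0, 0, 0], [0, 0, 0], [0, 0, 0], [0, 0, 0], [0, 0, 0]])

```text
time_s: 10.5
position: [0.4852, 0.0587, 0.0482]
ee_rot: [1.322, 1.126, -1.325]
wrist_force: [-1.2, -29.4, 6.3]
gripper_width: -0.0
```

```bash
python3 pos.py -.018
```

```text
mag X,Y 0.001 -0.0174 F along -29.2
t 10.5 pos [0.4852 0.0587 0.0482] F [ -1.2 -29.4   6.3] w -0.0
lin [ 0.0022 -0.001   0.0006] turn [-0.03  0.24 -0.1 ]
```

The rail is on its stop: the force rose to 29 N with no further travel. Back off, then up and clear.

Call:
servo_tool(hand=[1, 1, 1, 1, 1], linear=[[0, 0, 0.003], [0, 0, 0.01], [0, 0, 0.03], [0, 0, 0.05], [0, 0, 0.06]], turn=[[0, 0, 0], [0, 0, 0], [0, 0, 0], [0, 0, 0], [0, 0, 0]])

```text
time_s: 11.0
position: [0.4752, 0.0005, 0.0475]
ee_rot: [1.325, 1.13, -1.325]
wrist_force: [-0.4, 0.1, 1.3]
gripper_width: -0.0
```

Call:
servo_tool(hand=[1, 1, 1, 1, 1], linear=[[-0.03, 0, 0], [-0.07, 0, 0], [-0.1, 0, 0.01], [-0.12, 0, 0.03], [-0.12, 0, 0.03]], turn=[[0, 0, 0], [0, 0, 0], [0, 0, 0], [0, 0, 0], [0, 0, 0]])

```text
time_s: 11.5
position: [0.4716, -0.0295, 0.1702]
ee_rot: [1.327, 1.126, -1.322]
wrist_force: [0.3, -0.2, -0.8]
gripper_width: 0.0003
```

```bash
python3 chk.py w7; python3 - <<'E'
from h import *
c,W=snap("wrist","pics/w8.png")
O=np.array([.487,.076]);u=np.array([np.cos(np.radians(81)),np.sin(np.radians(81))]);v=np.array([u[1],-u[0]])
hsv=cv2.cvtColor(c["pixels"],cv2.COLOR_RGB2HSV);X=(W[...,:2]-O)@v;Y=(W[...,:2]-O)@u
m=(hsv[...,0]>20)&(hsv[...,0]<34)&(hsv[...,1]>150)&(np.abs(X)<.03)&(Y>.06)&(W[...,2]>.03)
print("yellow",m.sum(),np.percentile(Y[m],[1,50,99]) if m.sum() else None)
print(manip.read_state()["position"],manip.read_state()["joint_velocities"].round(3))
E
```

```text
strip X [-0.0165  0.0008  0.0177] Y [0.004  0.0428] z 0.0388 slopes [ 0.001 -0.   ] dir ((485.4736633300781, 100.19923400878906), (39.86565017700195, 47.31455993652344), 80.01629638671875)
plate top X [-0.0284  0.0001  0.0291] Y [-0.0082 -0.0045 -0.0003]
yellow 0 None
[ 0.47069756 -0.02816258  0.16726738] [ 0.013  0.016  0.02  -0.002 -0.006  0.005]
```

View pics/w7.png

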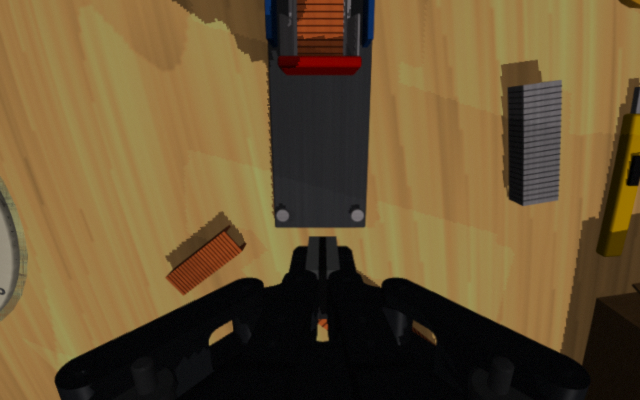

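The rail is home: its red plate is at (320,65) px, and it didn't spring back. The gripper is clear. Now I check the follower and the bystander pieces from the fixed cameras.

```bash
python3 - <<'E'
from h import *
O=np.array([.487,.076]);u=np.array([np.cos(np.radians(81)),np.sin(np.radians(81))]);v=np.array([u[1],-u[0]])
for n in("top","scene"):
    c,W=snap(n,f"pics/{n}9.png")
    hsv=cv2.cvtColor(c["pixels"],cv2.COLOR_RGB2HSV);H,S=hsv[...,0],hsv[...,1];X=(W[...,:2]-O)@v;Y=(W[...,:2]-O)@u;z=W[...,2]
    b=(np.abs(X)<.03)
    for nm,m in(("yellow",b&(H>20)&(H<34)&(S>120)&(Y>.06)&(Y<.16)&(z>.03)&(z<.06)),("strip",b&(H>3)&(H<17)&(S>90)&(z>.03)&(z<.046)&(Y>-.05)&(Y<.13))):
        print(n,nm,m.sum(),np.percentile(Y[m],[1,50,99]).round(4) if m.sum()>5 else "",np.percentile(X[m],[1,99]).round(4) if m.sum()>5 else "")
    if n=="top":
        for nm,x,y in(("steel",.6752,-.0203),("short",.6721,.166)):
            m=(z>.018)&(z<.03)&(np.hypot(W[...,0]-x,W[...,1]-y)<.09)
            print(nm,cv2.minAreaRect((W[m][:,:2]*1000).astype(np.float32)))
c=cv2.imread("pics/scene9.png");cv2.imwrite("pics/s9c.png",cv2.resize(c[130:260,260:460],None,fx=3.5,fy=3.5))
E
```

```text
top yellow 159 [0.1114 0.1176 0.1244] [-0.0191  0.0193]
top strip 748 [0.0441 0.0777 0.1102] [-0.0166  0.0175]
steel ((675.6552124023438, -20.283931732177734), (37.31290054321289, 107.55886840820312), 0.12064313143491745)
short ((671.5929565429688, 165.9014892578125), (36.61179733276367, 45.430572509765625), 7.543887615203857)
scene yellow 94 [0.1127 0.1215 0.1308] [-0.0185  0.0248]
scene strip 594 [0.0094 0.06   0.111 ] [-0.017   0.0226]
```

View pics/s9c.png

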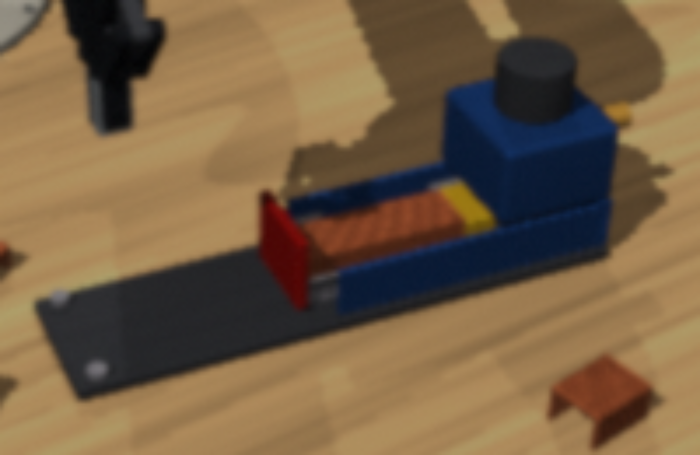

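The follower face is at about 111 mm, so it has been pushed back about 26 mm. The strip lies flat against the plate, and the silver strip and remnant haven't moved. Hand in.

```bash
python3 -c "
from cell import manip
print(manip.hand_in())"
```

```text
the job is handed in; nothing more can be done
None
```

I laid the full copper strip (measured 110×35.6×24 mm) in the channel with the rail pulled out. I then pushed the rail home by its red plate until the force rose to about 29 N on the stop, backed off and handed the job in at about 12 s. `hand_in()` reports no verdict, so what follows is from my own last checks.

- **Strip:** it lies flat, with its top at 38.8 mm (39 expected), about 0.8 mm off the centre line. I last measured its direction at 5 mm short of home, within 0.2° of the magazine's axis.
- **Rail:** it stayed home after I let go, with the outer face of the plate at about y = -8 mm.
- **Follower:** its face is at about 111 mm, so it is pushed back about 26 mm.
- **Silver strip and remnant:** both are within 1 mm of where they started.
- **Robot:** the gripper is clear of everything.

Two readings were odd:
- The gripper showed 33 mm on the 35 mm strip.
- The final wrist view put the strip's rear end at y = 4 mm instead of 0. I think the plate was hiding part of it. The front end, at about 110 mm against the follower, agrees with the strip being home.

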